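# Shut the glass-tube case

## Task

Close up the teal case of glass tubes: first fold its upright orange flap right down flat over the tubes, and only then swing the teal lid fully shut. Push gently with the fingertips or the outside of the fingers; do not pinch or lift anything. Leave the tubes in their grooves and everything else on the bench where it is.

Things in the scene. Friction and masses are not known exactly. Their poses are not given: they have to be found in the camera images.
- case: Teal case fixed on a brown wooden board (420 mm along the case's x, 220 mm along its y, centred under it) whose top stands 4 to 34 mm above the bench, different each time. Case outside 240 mm along its x (the hinge direction), 200 mm along its y, rim 65 mm above its origin, walls 6 mm. Origin under its centre, on the board's top; z up. The lid is hinged along its +y rim, the flap along the inside of its -y wall.
- flap (a joint): Angle of the orange flap, rad: 0 = lying flat inside the case over the tubes, 1.57 = upright, more leans outward over the -y wall. Starts 1.4 to 1.75. Moderately stiff hinge: it stays where it is left and takes about 1 to 2 N near its edge. The flap is 200 mm along the hinge, reaches 125 mm from it and is 5 mm thick; that thickness lies on the outer side (the top side when flat), measured from the hinge line. Hard stop at 0.
- lid (a joint): Angle of the teal lid, rad: 0 = fully shut on the case, 1.57 = upright, more leans outward beyond the +y side. Starts 1.6 to 1.95. Stiff hinge: it stays at any angle, does not fall shut, and takes 1 to 6 N at 150 mm from the hinge. The lid is 240 mm along the hinge, reaches 200 mm from it, and its outer face (top when shut) lies 12.5 mm off the hinge line. Hard stop at 0.
- flap_hinge (a point): Middle of the flap's hinge line: 88 mm from the case's origin towards its -y, 50 mm above it.
- flap_edge (a point): Middle of the flap's free edge, on its outer (later upper) face, 125 mm from the hinge.
- lid_hinge (a point): Middle of the lid's hinge line: 100 mm from the case's origin towards its +y, 65 mm above it.
- lid_edge (a point): Middle of the lid's free edge, on its outer (later upper) face, 200 mm from the hinge.
- bung: Cork bung, 42 mm across, 35 mm tall, standing on the board at the robot end of the case; origin under its centre.
- beaker: Small amber glass beaker, 52 mm across, 55 mm tall, standing on the board at the far end of the case; origin under its centre.
- rod_pot: Steel pot, 76 mm across and 100 mm tall, with glass rods standing in it up to 195 mm high; origin under its centre.
- polish_jar: Amber jar with black cap, 60 mm across, 70 mm tall; origin under its centre.
- paddle: Graphite shaping paddle lying on the bench, 220 mm long along its x, 45 mm wide, 16 mm high, wooden handle towards -x; origin under it, where handle and blade meet.
- tape_roll: White disc-shaped roll of paper tape lying flat, 70 mm across, 25 mm tall; origin under its centre.
- tube_a: Sealed glass tube with amber bands, 22 mm across, 140 mm long along its x, lying in a foam groove in the case, top 28 mm above the case's origin; origin under its middle.
- tube_b: The same with green bands, in the groove nearer the lid's hinge.

How it is judged:
On the way, in this order (a step that is already met when the one before it is completed fails the run):
1. the flap lies flat in the case while the lid is still open (value of joint flap below 0.09 rad and value of joint lid above 1 rad), for 0.2 s.
2. the lid is fully shut over the flap (value of joint lid below 0.06 rad and value of joint flap below 0.09 rad), for 0.2 s.
At the end, for the whole second after the job is handed in: The flap lies flat (within 0.09 rad) and the lid is shut (within 0.06 rad, about 12 mm at its edge) and at rest; the tubes are within 20 mm and the other loose things within 25 mm of where they stood (all of step 2 and velocity of joint lid between -0.05 and 0.05 rad/s and not (distance of tube_a from where it was at the start of the episode above 0.02 m) and not (distance of tube_b from where it was at the start of the episode above 0.02 m) and not (distance of bung from where it was at the start of the episode above 0.025 m) and not (distance of beaker from where it was at the start of the episode above 0.025 m) and not (distance of rod_pot from where it was at the start of the episode above 0.025 m) and not (distance of polish_jar from where it was at the start of the episode above 0.025 m) and not (distance of paddle from where it was at the start of the episode above 0.025 m) and not (distance of tape_roll from where it was at the start of the episode above 0.025 m)); the robot touches nothing.
It fails at once if the lid is swung well down (below 0.9 rad) while the flap still stands up (above 0.3 rad) (value of joint flap above 0.3 rad and value of joint lid below 0.9 rad).
It fails at once if the flap or the lid is pinched or forced while it swings (more than 35 N from the fingers while the flap is above 0.2 rad or the lid between 0.2 and 1.4 rad) (contact force between the fingers and case above 35 N and (value of joint flap above 0.2 rad or value of joint lid between 0.2 and 1.4 rad)).
It fails at once if the case, flap or lid is pressed hard (more than 60 N from the fingers) (contact force between the fingers and case above 60 N).
It fails at once if a tube is shifted by more than 20 mm or lifted (distance of any of tube_a, tube_b from where it was at the start of the episode above 0.02 m).
It fails at once if another loose thing on the bench is shifted by more than 25 mm or lifted (distance of any of bung, beaker, rod_pot, polish_jar, paddle, tape_roll from where it was at the start of the episode above 0.025 m).
It also fails if it takes over 61 s, if anything falls off the work surface, if the arm or the gripper's body presses on something with over 40 N, if the wrist force passes 120 N, or if a joint passes its speed limit or range.

## Robot

A 7-joint arm with a two-finger parallel gripper is mounted at the origin on the work surface. World frame = base frame: x ahead of the robot, y to its left, z up, the work surface at z = 0. Lengths are in m, angles in rad, forces in N, time in s.
With the tool pointing down it reaches from about 0.425 to 0.925 m from the base axis. Payload 6.8 kg.
Tool frame: the origin (TCP) lies at the very end of the fingers, on their centre line; the grasp point (between the pads) lies 19 mm behind it; z points along the fingers, y is the line along which they close (so a half turn about z gives the same grasp; the last joint's range is limited). The gripper opens to 85 mm and grips with 20 to 120 N. Pads are 22 mm wide; open, the fingers measure 114 mm over their backs; the gripper's body (76 mm by 85 mm) begins 54 mm behind the grasp point. The pads swing forward as they close: fully open they stand 13 mm farther back than shut.
Start: joints at [1.017, 0.477, 0.022, 1.555, -0.011, 1.109, -0.083], TCP at [0.291, -0.609, 0.231] pointing down, gripper open.
Joint ranges: [-2.96, 2.96], [-0.34, 2.1], [-1.41, 1.46], [0.24, 2.44], [-1.37, 4.51], [0.17, 1.92], [-2.96, 2.96]. Speed limits (rad/s): [2.39, 2.39, 3.14, 3.14, 3.14, 3.14, 3.14].

## Interface

Orientations are given as a rotation vector (axis times angle).
In Python, from bench import monitor, optics, r gives the robot as it stands.
- The arm moves only by the shell command python3 -m crank 'ROWS' [OPENING] [FORCE]. ROWS is JSON, a list of rows, each a list of 2 entries, a list of its own where there are three numbers: the shift along the tool's x, y, z in cm, then the turn, a rotation vector about the tool's x, y, z in rad. A call has 1 to 5 rows; each row shifts and turns the commanded pose from where the row before left it, along the tool's axes as they then stand; what a row does not reach is not made up. A row lasts 1/10 s, in which the tool goes at most 50 mm and 8.59 degrees, less where a joint would pass 70% of its speed; a pose out of reach is approached as far as the arm can. A call is refused whole if a number of a shift passes 5 or a number of a turn 0.15, either way. A call with a gripper value outside its range is refused whole. OPENING is the finger opening in cm, from 0 to 8.54, set as the call begins (- or left out, the last holds). The fingers move at their own pace and stop on an object; FORCE is the grip in N (left out, the last holds). Time passes only in rows, so rows that do not move let the fingers close. It gives the time, the measured TCP pose, the force, the opening and the grip force at its end, in the units of the state.
- monitor.get_obs(): the state, without advancing time (a new reading comes with each control period).
- optics.grab_frame(name): name is "scene" or "top" or "wrist"; returns (picture, depth): 384x512x3 uint8, red, green, blue; 384x512 float32, m along the optical axis (not along the pixel's ray), 0 where there is no reading.
- optics.camera_model(name): a dict with "vertical_fov" (degrees; the focal length in pixels is half the picture's height over the tangent of half this angle, whatever the lens; pixels are square), "cx", "cy" (the principal point, pixels), "R" (3x3) and "t" (3): a world point X has camera coordinates R X + t; the wrist camera has in their place "hand_eye" (4x4, takes a point from camera to tool coordinates, whose origin is the TCP and whose axes are the flange's). Camera axes: x right, y down, z forward; pixel columns grow to the right and rows downward; lengths in m; the calibration is good to about 2 mm. A picture is of the moment at which its call begins: read the wrist's pose just before it. camera_model takes no time and is no camera call.
- r.hand_in(): hands the job in; it is judged then, once.
The state is a dict: "clock": time; "joints": joint angles; "qvel": joint speeds; "tau": joint torques, N m; "tcp_pos": TCP position; "orientation": TCP orientation; "contact_force": force on the tool from outside, world axes, zero at the start; "moment": the same for the moment, N m; "grip_width": finger opening in m; "gripper_force": force on a finger pad.
Only numpy, scipy, OpenCV 4.12 (cv2) and the standard library are available. Lean on these libraries where they do the work, as an engineer would, in place of code of your own. Each camera call takes 0.05 s, during which the arm holds its last target. There are 200 camera calls.

## Working session

There is one attempt and no reset: what is moved stays moved. The work goes in short steps, Python scripts to look and compute and a shell command to move; the robot and the scene stay as the last step left them, time stands still between calls to the robot, and variables do not carry over. Pictures are saved under pics/ and viewed, at most 10 in all, crops included, and the job is handed in when it is done.

```bash
ls; mkdir -p pics
cat > h.py <<'E'
import numpy as np,cv2
from bench import monitor,optics,r
from scipy.spatial.transform import Rotation as Ro
def cam(name):
    m=optics.camera_model(name); f=192/np.tan(np.radians(m["vertical_fov"])/2)
    if "hand_eye" in m:
        o=monitor.get_obs(); T=np.eye(4); T[:3,:3]=Ro.from_rotvec(o["orientation"]).as_matrix(); T[:3,3]=o["tcp_pos"]
        M=T@np.array(m["hand_eye"])
    else:
        R=np.array(m["R"]);M=np.eye(4);M[:3,:3]=R.T;M[:3,3]=-R.T@np.array(m["t"])
    return f,m["cx"],m["cy"],M
def cloud(name):
    f,cx,cy,M=cam(name); p,d=optics.grab_frame(name)
    v,u=np.mgrid[:384,:512]
    P=np.stack([(u-cx)/f*d,(v-cy)/f*d,d],-1)@M[:3,:3].T+M[:3,3]
    P[d==0]=np.nan
    return p,P
E
python3 - <<'E'
from h import *
o=monitor.get_obs();print({k:np.round(v,3).tolist() for k,v in o.items()})
ims=[]
for n in("scene","top"):
    p,P=cloud(n);np.savez(n,p=p,P=P);ims.append(p);print(n,np.round(cam(n)[3],3).tolist())
for n,i in zip(("scene","top"),ims): cv2.imwrite(f"pics/{n}0.png",cv2.resize(i[...,::-1],None,fx=1.5,fy=1.5))
E
```

```text
pics
{'clock': 0.0, 'joints': [1.017, 0.478, 0.022, 1.556, -0.011, 1.109, -0.083], 'qvel': [-0.0, -0.001, 0.0, 0.001, -0.0, 0.0, -0.001], 'tau': [-0.001, -59.646, 1.608, -28.119, 0.012, 0.009, -0.0], 'tcp_pos': [0.291, -0.608, 0.23], 'orientation': [-3.062, -0.694, 0.001], 'contact_force': [-0.066, -0.499, -0.414], 'moment': [-0.019, -0.026, -0.01], 'gripper_force': 0.0, 'grip_width': 0.086}
scene [[-0.35, 0.699, -0.624, 1.287], [0.937, 0.258, -0.236, 0.283], [-0.004, -0.667, -0.745, 0.973], [0.0, 0.0, 0.0, 1.0]]
top [[-0.029, -0.99, 0.138, 0.424], [-0.999, 0.031, 0.013, -0.009], [-0.017, -0.138, -0.99, 1.051], [0.0, 0.0, 0.0, 1.0]]
```

View pics/scene0.png

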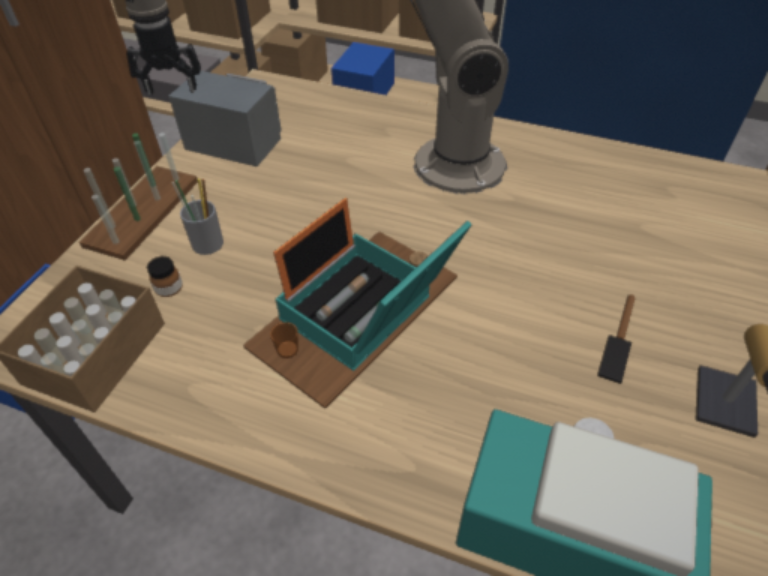

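View pics/top0.png

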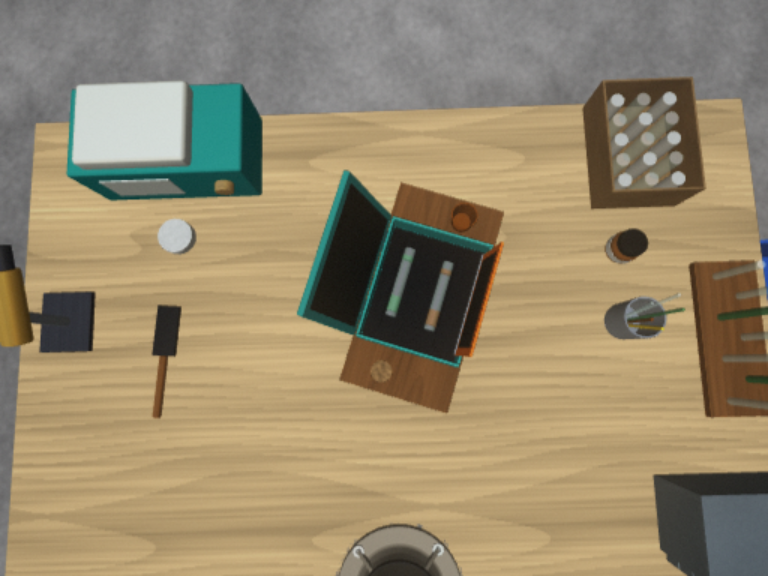

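The scene view shows the case mid-bench with its board. The lid leans left (+y) and the flap on the right (-y, about px 480,300 in the top view). The bung is at the robot end (380,371), the beaker at the far end (462,217), and the pot at (635,318). I'll measure from the depth points next.

Run:
```python
from h import *
A=[];C=[];H=[]
for n in("scene","top"):
    z=np.load(n+".npz");p,P=z["p"],z["P"];h=cv2.cvtColor(p,cv2.COLOR_RGB2HSV)
    ok=np.isfinite(P[...,0]); 
    reg=ok&(abs(P[...,0]-.6)<.32)&(abs(P[...,1])<.3)
    b=reg&(P[...,2]>.003)&(P[...,2]<.04)&(h[...,2]<150)&(h[...,0]<15)
    X=P[b];print(n,"board z",np.median(X[:,2]),len(X)); rect=cv2.minAreaRect(X[:,:2].astype(np.float32));print(rect)
    bench=reg&(P[...,2]<.02)&(h[...,2]>170);print("bench z",np.median(P[bench][:,2]))
    te=reg&(h[...,0]>80)&(h[...,0]<95)&(h[...,1]>120)&(P[...,2]>.02); 
    og=reg&(h[...,0]<14)&(h[...,1]>180)&(P[...,2]>.1)
    np.savez(n+"_c",te=P[te],og=P[og])
    print("teal",te.sum(),"orange",og.sum(),np.percentile(P[og],[1,50,99],axis=0).round(3).tolist(),np.percentile(P[te],[1,50,99],axis=0).round(3).tolist())
```

```text
scene board z 0.009348374137032933 2811
((0.555230975151062, -0.06422187387943268), (0.2213859260082245, 0.4203397035598755), 71.29857635498047)
bench z -0.0001980380681717575Traceback (most recent call last):
  File "<stdin>", line 13, in <module>
    return _quantile_unchecked(
        a, q, axis, out, overwrite_input, method, keepdims, weights)
    return _ureduce(a,
                    func=_quantile_ureduce_func,
    ...<5 lines>...
                    overwrite_input=overwrite_input,
                    method=method)
    r = func(a, **kwargs)
    result = _quantile(arr,
                       quantiles=q,
    ...<2 lines>...
                       out=out,
                       weights=wgt)
    slices_having_nans = np.isnan(arr[-1, ...])
                                  ~~~^^^^^^^^^
IndexError: index -1 is out of bounds for axis 0 with size 0
```

```bash
cat >> h.py <<'E'
yaw=np.radians(-18.7);O=np.array([.555,-.064,.009])
Rc=Ro.from_euler("z",yaw).as_matrix()
def tocase(P): return (P-O)@Rc
E
python3 - <<'E'
from h import *
for n in("scene","top"):
    z=np.load(n+".npz");p,P=z["p"],z["P"];h=cv2.cvtColor(p,cv2.COLOR_RGB2HSV);Q=tocase(P)
    ok=np.isfinite(P[...,0])
    box=ok&(abs(Q[...,0])<.135)&(Q[...,1]>-.16)&(Q[...,1]<.26)
    te=box&(h[...,0]>75)&(h[...,0]<100)&(h[...,1]>100)
    rim=te&(abs(Q[...,2]-.065)<.006)&(Q[...,1]<.09)
    if rim.sum()>20: print(n,"rim",rim.sum(),cv2.minAreaRect(Q[rim][:,:2].astype(np.float32)),np.median(Q[rim][:,2]))
    lid=box&(Q[...,2]>.09)&(Q[...,1]>.06)
    L=Q[lid]; a=np.arctan2(L[:,2]-.065,-(L[:,1]-.1)); rr=np.hypot(L[:,2]-.065,L[:,1]-.1)
    s=rr>.1; print("lid",lid.sum(),np.percentile(a[s],[2,25,50,75,98]).round(3),rr.max().round(3),L[rr>.19].mean(0).round(3), "x",np.percentile(L[:,0],[1,99]).round(3))
    fl=box&(Q[...,2]>.075)&(Q[...,1]<-.04)
    L=Q[fl]; a=np.arctan2(L[:,2]-.05,L[:,1]+.088); rr=np.hypot(L[:,2]-.05,L[:,1]+.088)
    s=rr>.05; print("flap",fl.sum(),np.percentile(a[s],[2,25,50,75,98]).round(3),rr.max().round(3),L[rr>.115].mean(0).round(3), "x",np.percentile(L[:,0],[1,99]).round(3))
E
python3 -m crank '[[[0,0,0],[0,0,0]]]' 0
```

```text
scene rim 235 ((0.001505635678768158, -0.004473991692066193), (0.23989562690258026, 0.18585750460624695), 0.6474797129631042) 0.06377500136257531
lid 1184 [1.915 1.942 1.97  1.988 2.022] 0.203 [0.009 0.172 0.249] x [-0.115  0.12 ]
flap 1477 [1.631 1.657 1.668 1.68  1.711] 0.127 [ 0.006 -0.101  0.171] x [-0.098  0.099]
top rim 290 ((0.0005456358194351196, -0.005396902561187744), (0.2390901744365692, 0.189749076962471), 0.15432430803775787) 0.06513915054298265
lid 3498 [1.891 1.901 1.906 1.913 1.959] 0.203 [-0.002  0.169  0.25 ] x [-0.118  0.117]
flap 751 [1.651 1.658 1.663 1.671 1.701] 0.13 [ 0.001 -0.101  0.173] x [-0.097  0.098]
clock: 0.2
tcp_pos: [0.2909, -0.6087, 0.2307]
orientation: [-3.063, -0.694, 0.001]
contact_force: [0.1, -0.6, -0.8]
grip_width: 0.0733
gripper_force: 0.0
```

The board's top is at 9 mm with yaw -18.7°. The flap is at 1.66 rad with its edge at case y -0.10, z 0.172. The lid is at about 1.92 rad. First I'll lift and align the tool so that tool x = case y, tool y = case x and tool z = down.

```bash
cat >> h.py <<'E'
def st(targets=()):
    o=monitor.get_obs();c=tocase(np.array(o["tcp_pos"]));R=Ro.from_rotvec(o["orientation"])
    G=Ro.from_matrix(Rc@np.array([[0,1,0],[1,0,0],[0,0,-1.]]))
    print("t",o["clock"],"case",c.round(4),"F(case)",(np.array(o["contact_force"])@Rc).round(1),"turn",(R.inv()*G).as_rotvec().round(3))
    for t in targets: print(t,"-> tool cm",(R.inv().apply(Rc@(np.array(t)-c))*100).round(2))
E
python3 -m crank '[[[0,0,-2],[0,0,-0.15]],[[0,0,-2],[0,0,-0.15]],[[0,0,-2],[0,0,-0.15]],[[0,0,-2],[0,0,-0.15]],[[0,0,-1],[0,0,-0.15]]]' 0
python3 -c "
from h import *
st([(0,-.18,.3),(0,-.18,.15)])"
```

```text
clock: 0.7
tcp_pos: [0.2912, -0.6096, 0.3233]
orientation: [2.589, 1.775, -0.0]
contact_force: [-0.8, 0.2, 0.1]
grip_width: 0.0003
gripper_force: 0.0
t 0.7 case [-0.0749 -0.6013  0.3143] F(case) [-0.8 -0.1  0.1] turn [ 0.002  0.002 -0.043]
(0, -0.18, 0.3) -> tool cm [42.42  5.69  1.37]
(0, -0.18, 0.15) -> tool cm [42.44  5.66 16.37]
```

```bash
python3 -m crank '[[[4.6,0.7,0],[0,0,-0.043]],[[4.7,0.8,0],[0,0,0]],[[4.7,0.8,0],[0,0,0]],[[4.7,0.8,0],[0,0,0]],[[4.7,0.8,0],[0,0,0]]]'
python3 -m crank '[[[4.7,0.8,0],[0,0,0]],[[4.7,0.8,0],[0,0,0]],[[4.7,0.8,0],[0,0,0]],[[4,0.8,0],[0,0,0]],[[0,0,0],[0,0,0]]]'
python3 -c "
from h import *
st([(0,-.16,.15)])"
```

```text
clock: 1.2
tcp_pos: [0.4064, -0.3997, 0.3213]
orientation: [2.558, 1.823, -0.0]
contact_force: [0.3, -0.5, 0.5]
grip_width: -0.0001
gripper_force: 0.0
clock: 1.7
tcp_pos: [0.4983, -0.2338, 0.3215]
orientation: [-2.547, -1.837, -0.005]
contact_force: [0.0, 0.4, 0.4]
grip_width: 0.0003
gripper_force: 0.0
t 1.7 case [ 0.0008 -0.179   0.3125] F(case) [-0.1  0.4  0.4] turn [ 0.001 -0.003  0.005]
(0, -0.16, 0.15) -> tool cm [ 1.85 -0.08 16.26]
```

```bash
python3 -m crank '[[[0.3,0,4],[0,0,0]],[[0.3,0,4],[0,0,0]],[[0.3,0,4],[0,0,0]],[[0.3,0,4],[0,0,0]],[[0,0,0],[0,0,0]]]'
python3 -c "
from h import *
st([(0,-.104,.152)])"
```

```text
clock: 2.2
tcp_pos: [0.4951, -0.2283, 0.1564]
orientation: [-2.55, -1.819, 0.009]
contact_force: [-0.4, -0.6, 0.6]
grip_width: 0.0
gripper_force: 0.0
t 2.2 case [-0.004  -0.1748  0.1474] F(case) [-0.2 -0.7  0.6] turn [-0.01  -0.001 -0.005]
(0, -0.104, 0.152) -> tool cm [ 7.08  0.36 -0.46]
```

```bash
python3 -m crank '[[[1.3,0,0],[0,0,0]],[[1.3,0,0],[0,0,0]],[[1.3,0,0],[0,0,0]],[[1.3,0,0],[0,0,0]],[[0.8,0,0],[0,0,0]]]'
python3 - <<'E'
from h import *
st([(0,-.0766,.1527),(0,-.0508,.1434)])
p,P=cloud("wrist");cv2.imwrite("pics/w1.png",p[...,::-1])
p,P=cloud("scene");cv2.imwrite("pics/s1.png",p[...,::-1])
E
```

```text
clock: 2.7
tcp_pos: [0.5199, -0.1709, 0.1624]
orientation: [2.555, 1.826, 0.002]
contact_force: [0.2, -1.4, 0.7]
grip_width: 0.0002
gripper_force: 0.5
t 2.7 case [ 0.001  -0.1126  0.1534] F(case) [ 0.6 -1.2  0.7] turn [ 0.002 -0.    -0.004]
(0, -0.0766, 0.1527) -> tool cm [ 3.59 -0.11  0.07]
(0, -0.0508, 0.1434) -> tool cm [ 6.17 -0.13  1.  ]
```

View pics/s1.png

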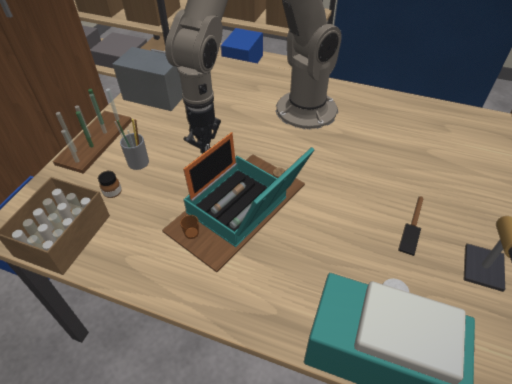

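The fingers touch the flap's outer face (about px 203,145) with 1.2 N, and the flap is still upright. Now I'll follow its arc.

```bash
python3 -m crank '[[[1.2,0,0],[0,0,0]],[[1.2,0,0],[0,0,0]],[[1.2,0,0.1],[0,0,0]],[[1.3,0,0.4],[0,0,0]],[[1.3,0,0.5],[0,0,0]]]'
python3 -c "
from h import *
st([(0,-.0283,.1277),(0,-.0106,.1068)])"
```

```text
clock: 3.3
tcp_pos: [0.5393, -0.1129, 0.151]
orientation: [2.558, 1.824, 0.0]
contact_force: [-0.9, -1.0, -0.6]
grip_width: -0.0001
gripper_force: 0.5
t 3.3 case [ 0.0008 -0.0513  0.142 ] F(case) [-0.5 -1.3 -0.6] turn [ 0.    -0.    -0.005]
(0, -0.0283, 0.1277) -> tool cm [ 2.3  -0.09  1.43]
(0, -0.0106, 0.1068) -> tool cm [ 4.07 -0.1   3.52]
```

```bash
python3 -m crank '[[[1.1,0,0.7],[0,0,0]],[[1.2,0,0.8],[0,0,0]],[[0.9,0,1],[0,0,0]],[[0.9,0,1.1],[0,0,0]],[[0.6,0,1.2],[0,0,0]]]'
python3 -c "
from h import *
st([(0,.0011,.082),(0,.006,.055)])"
```

```text
clock: 3.8
tcp_pos: [0.5545, -0.0687, 0.1023]
orientation: [-2.557, -1.824, -0.001]
contact_force: [-0.0, 0.2, 0.5]
grip_width: -0.0003
gripper_force: 0.4
t 3.8 case [ 0.0011 -0.0046  0.0933] F(case) [-0.1  0.2  0.5] turn [ 0.    -0.    -0.005]
(0, 0.0011, 0.082) -> tool cm [ 0.56 -0.11  1.13]
(0, 0.006, 0.055) -> tool cm [ 1.05 -0.11  3.83]
```

```bash
python3 -m crank '[[[0.5,0,1.1],[0,0,0]],[[0.3,0,1],[0,0,0]],[[0.2,0,0.8],[0,0,0]],[[0,0,0.5],[0,0,0]],[[0,0,0.2],[0,0,0]]]'
python3 -c "
from h import *
st([(0,.006,.055)])"
```

```text
clock: 4.3
tcp_pos: [0.5571, -0.0604, 0.0667]
orientation: [-2.558, -1.823, 0.001]
contact_force: [-0.7, -0.4, 0.3]
grip_width: -0.0002
gripper_force: 0.3
t 4.3 case [0.0009 0.0041 0.0577] F(case) [-0.5 -0.6  0.3] turn [-0.001  0.    -0.006]
(0, 0.006, 0.055) -> tool cm [ 0.19 -0.09  0.27]
```

```bash
python3 -m crank '[[[0,0,0.2],[0,0,0]],[[0,0,0],[0,0,0]]]'
python3 -m crank '[[[0,0,0.15],[0,0,0]],[[0,0,0],[0,0,0]]]'
python3 -c "
from h import *
st()"
```

```text
clock: 4.5
tcp_pos: [0.5575, -0.0605, 0.0653]
orientation: [2.558, 1.823, -0.0]
contact_force: [0.7, -0.8, -0.1]
grip_width: 0.0002
gripper_force: 0.0
clock: 4.7
tcp_pos: [0.5577, -0.0605, 0.0642]
orientation: [2.558, 1.823, 0.001]
contact_force: [0.6, -0.7, 1.4]
grip_width: -0.0002
gripper_force: 0.7
t 4.7 case [0.0014 0.0042 0.0552] F(case) [ 0.8 -0.4  1.4] turn [ 0.001  0.    -0.006]
```

```bash
python3 -m crank '[[[0,0,0.15],[0,0,0]],[[0,0,0],[0,0,0]]]'
python3 -c "
from h import *
st()"
```

```text
clock: 4.9
tcp_pos: [0.5578, -0.0605, 0.0639]
orientation: [2.557, 1.823, 0.0]
contact_force: [-5.0, 0.1, 15.4]
grip_width: 0.0001
gripper_force: 7.6
t 4.9 case [0.0016 0.0042 0.0549] F(case) [-4.7 -1.5 15.4] turn [ 0.001  0.001 -0.006]
```

```bash
python3 -m crank '[[[0,0,0.15],[0,0,0]],[[0,0,0],[0,0,0]]]'
python3 - <<'E'
from h import *
st()
p,P=cloud("scene");cv2.imwrite("pics/s2.png",cv2.resize(p[100:300,120:380,::-1],None,fx=3,fy=3))
E
```

```text
clock: 5.1
tcp_pos: [0.5579, -0.0605, 0.0637]
orientation: [2.557, 1.822, -0.0]
contact_force: [-9.2, -0.8, 28.1]
grip_width: -0.0001
gripper_force: 13.9
t 5.1 case [0.0017 0.0042 0.0547] F(case) [-8.5 -3.7 28.1] turn [ 0.001  0.001 -0.006]
```

The flap is at its hard stop, with 28 N at z 0.0547. Now I'll lift off, look, and go over the lid to its outer side.

```bash
python3 -m crank '[[[0,0,-1],[0,0,0]],[[0,0,-3],[0,0,0]],[[0,0,-4.5],[0,0,0]],[[0,0,-4.8],[0,0,0]],[[0,0,-4.8],[0,0,0]]]'
python3 -m crank '[[[0,0,-4.8],[0,0,0]],[[0,0,-3],[0,0,0]],[[0,0,0],[0,0,0]]]'
python3 - <<'E'
from h import *
st([(0,.24,.31),(0,.24,.22)])
p,P=cloud("scene");cv2.imwrite("pics/s3.png",cv2.resize(p[100:300,120:380,::-1],None,fx=3,fy=3))
Q=tocase(P);h=cv2.cvtColor(p,cv2.COLOR_RGB2HSV)
m=np.isfinite(Q[...,0])&(abs(Q[...,0])<.095)&(Q[...,1]>-.08)&(Q[...,1]<.03)&(Q[...,2]<.15)
print("flap z",m.sum(),np.percentile(Q[m][:,2],[2,50,98]).round(3))
lid=np.isfinite(Q[...,0])&(abs(Q[...,0])<.13)&(Q[...,2]>.2)&(Q[...,2]<.27)&(Q[...,1]>.1)&(Q[...,1]<.25)&(h[...,0]>75)&(h[...,0]<100)
print("lid edge",Q[lid].mean(0).round(3),Q[lid].max(0).round(3))
E
```

```text
clock: 5.65
tcp_pos: [0.557, -0.0602, 0.2436]
orientation: [-2.558, -1.824, 0.0]
contact_force: [1.1, -0.1, -0.2]
grip_width: -0.0
gripper_force: 0.0
clock: 5.95
tcp_pos: [0.5599, -0.06, 0.3253]
orientation: [2.553, 1.82, 0.011]
contact_force: [1.1, 0.5, -0.2]
grip_width: 0.0002
gripper_force: 0.0
t 5.95 case [0.0034 0.0053 0.3163] F(case) [ 0.9  0.8 -0.2] turn [ 0.009 -0.002 -0.006]
(0, 0.24, 0.31) -> tool cm [23.46 -0.48  0.68]
(0, 0.24, 0.22) -> tool cm [23.44 -0.56  9.67]
flap z 1979 [0.006 0.054 0.058]
lid edge [0.02  0.17  0.239] [0.121 0.178 0.256]
```

View pics/s3.png

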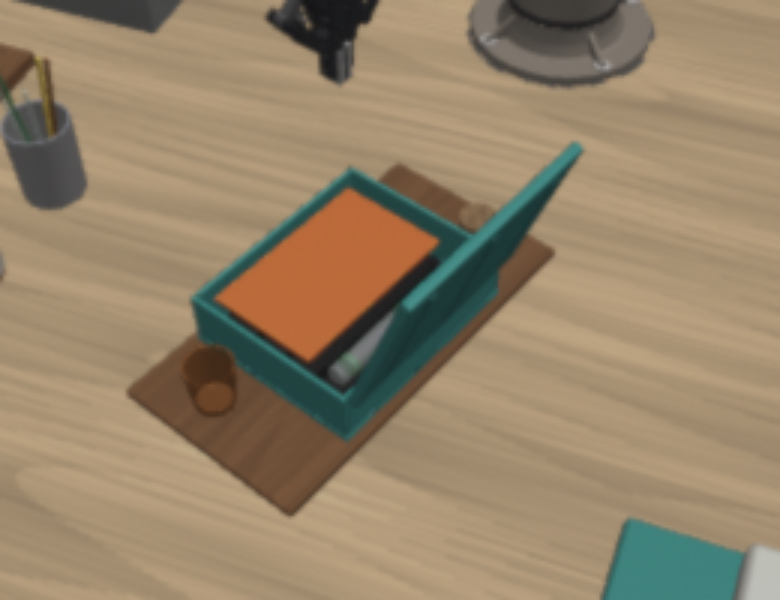

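The flap (orange, around px 330,270 of the crop) lies flat, and the lid still stands open. Going over the lid.

```bash
python3 -m crank '[[[4.7,0,0],[0,0,0]],[[4.7,0,0],[0,0,0]],[[4.7,0,0],[0,0,0]],[[4.7,-0.2,0],[0,0,0]],[[4.2,-0.2,0],[0,0,0]]]'
python3 -m crank '[[[0,0,0],[0,0,0]],[[0,0,3],[0,0,0]],[[0,0,3.5],[0,0,0]],[[0,0,3],[0,0,0]],[[0,0,0],[0,0,0]]]'
python3 -c "
from h import *
st([(0,.19,.22)])"
```

```text
clock: 6.5
tcp_pos: [0.6282, 0.1607, 0.3178]
orientation: [-2.556, -1.824, 0.004]
contact_force: [0.5, -0.7, -0.0]
grip_width: 0.0
gripper_force: 0.0
clock: 7.0
tcp_pos: [0.6251, 0.1564, 0.2186]
orientation: [-2.555, -1.822, 0.016]
contact_force: [-0.7, -0.7, 0.1]
grip_width: 0.0002
gripper_force: 0.0
t 7.0 case [-0.0042  0.2312  0.2096] F(case) [-0.4 -0.9  0.1] turn [-0.009  0.007 -0.006]
(0, 0.19, 0.22) -> tool cm [-4.13  0.44 -1.01]
```

```bash
python3 -m crank '[[[-1.5,0.2,-0.2],[0,0,0]],[[-1.3,0.2,-0.2],[0,0,0]],[[-1.2,0,-0.2],[0,0,0]],[[-1,0,-0.2],[0,0,0]],[[-1,0,-0.2],[0,0,0]]]'
python3 -c "
from h import *
st([(0,.1235,.23)])"
```

```text
clock: 7.5
tcp_pos: [0.6142, 0.1012, 0.2373]
orientation: [2.557, 1.824, 0.009]
contact_force: [3.4, 4.6, 3.8]
grip_width: 0.0002
gripper_force: 2.4
t 7.5 case [0.0031 0.1754 0.2283] F(case) [1.7 5.5 3.8] turn [ 0.004 -0.004 -0.005]
(0, 0.1235, 0.23) -> tool cm [-5.19 -0.28 -0.19]
```

```bash
python3 -m crank '[[[-1.2,0,0],[0,0,0]],[[-1.3,0,0],[0,0,0]],[[-1.3,0,0],[0,0,0]],[[-1.3,0,0],[0,0,0]],[[-1,0,0],[0,0,0]]]'
python3 -c "
from h import *
st([(0,.0804,.2276),(0,.0393,.2142)])"
```

```text
clock: 8.0
tcp_pos: [0.5928, 0.0416, 0.2353]
orientation: [2.558, 1.823, 0.001]
contact_force: [1.0, 3.3, 3.7]
grip_width: -0.0001
gripper_force: 1.9
t 8.0 case [0.0019 0.1122 0.2263] F(case) [-0.1  3.5  3.7] turn [ 0.001 -0.    -0.006]
(0, 0.0804, 0.2276) -> tool cm [-3.18 -0.17 -0.13]
(0, 0.0393, 0.2142) -> tool cm [-7.29 -0.15  1.21]
```

```bash
python3 -m crank '[[[-1.5,0,0],[0,0,0]],[[-1.6,0,0],[0,0,0]],[[-1.4,0,0.3],[0,0,0]],[[-1.4,0,0.4],[0,0,0]],[[-1.3,0,0.5],[0,0,0]]]'
python3 -c "
from h import *
st([(0,.0031,.1905),(0,-.0256,.1583)])"
```

```text
clock: 8.5
tcp_pos: [0.5687, -0.0267, 0.2221]
orientation: [-2.558, -1.823, 0.001]
contact_force: [1.8, 3.1, -0.9]
grip_width: -0.0
gripper_force: 1.3
t 8.5 case [0.0011 0.0398 0.2131] F(case) [ 0.7  3.5 -0.9] turn [-0.001  0.    -0.006]
(0, 0.0031, 0.1905) -> tool cm [-3.67 -0.08  2.26]
(0, -0.0256, 0.1583) -> tool cm [-6.53 -0.06  5.48]
```

```bash
python3 -m crank '[[[-1.2,0,0.7],[0,0,0]],[[-1.2,0,0.8],[0,0,0]],[[-1.2,0,0.8],[0,0,0]],[[-1,0,1.1],[0,0,0]],[[-1,0,1.1],[0,0,0]]]'
python3 -c "
from h import *
st([(0,-.0256,.1583),(0,-.0452,.1198),(0,-.054,.0775)])"
```

```text
clock: 9.0
tcp_pos: [0.551, -0.0795, 0.1769]
orientation: [2.558, 1.823, -0.001]
contact_force: [1.6, 1.0, 2.1]
grip_width: -0.0
gripper_force: 1.2
t 9.0 case [ 0.0012 -0.016   0.1679] F(case) [1.2 1.5 2.1] turn [ 0.     0.001 -0.006]
(0, -0.0256, 0.1583) -> tool cm [-0.96 -0.11  0.96]
(0, -0.0452, 0.1198) -> tool cm [-2.92 -0.1   4.81]
(0, -0.054, 0.0775) -> tool cm [-3.8  -0.09  9.04]
```

```bash
python3 -m crank '[[[-0.9,0,1],[0,0,0]],[[-0.7,0,1.3],[0,0,0]],[[-0.7,0,1.3],[0,0,0]],[[-0.6,0,1.2],[0,0,0]],[[-0.3,0,1.2],[0,0,0]]]'
python3 -c "
from h import *
st([(0,-.054,.0775)])"
```

```text
clock: 9.5
tcp_pos: [0.5403, -0.1092, 0.1166]
orientation: [-2.558, -1.823, 0.001]
contact_force: [0.2, -1.8, 1.7]
grip_width: 0.0003
gripper_force: 1.0
t 9.5 case [ 0.0006 -0.0475  0.1076] F(case) [ 0.8 -1.7  1.7] turn [-0.001  0.001 -0.006]
(0, -0.054, 0.0775) -> tool cm [-0.64 -0.05  3.01]
```

```bash
python3 -m crank '[[[-0.3,0,1],[0,0,0]],[[-0.2,0,0.8],[0,0,0]],[[-0.1,0,0.5],[0,0,0]],[[0,0,0.3],[0,0,0]],[[0,0,0],[0,0,0]]]'
python3 -c "
from h import *
st([(0,-.054,.0775)])"
```

```text
clock: 10.0
tcp_pos: [0.5385, -0.1141, 0.0914]
orientation: [-2.557, -1.824, 0.001]
contact_force: [0.8, -0.1, -0.2]
grip_width: -0.0004
gripper_force: 0.0
t 10.0 case [ 0.0004 -0.0527  0.0824] F(case) [ 0.8  0.2 -0.2] turn [-0.001  0.    -0.005]
(0, -0.054, 0.0775) -> tool cm [-0.13 -0.04  0.49]
```

```bash
python3 -m crank '[[[0,0,0.2],[0,0,0]],[[0,0,0.2],[0,0,0]],[[0,0,0],[0,0,0]]]'
python3 -c "
from h import *
st([(0,-.054,.0775)])"
```

```text
clock: 10.3
tcp_pos: [0.5388, -0.1142, 0.0877]
orientation: [2.558, 1.824, -0.0]
contact_force: [0.1, 0.2, -0.6]
grip_width: -0.0002
gripper_force: 0.0
t 10.3 case [ 0.0008 -0.0528  0.0787] F(case) [ 0.   0.3 -0.6] turn [ 0.     0.    -0.006]
(0, -0.054, 0.0775) -> tool cm [-0.12 -0.08  0.12]
```

```bash
python3 -m crank '[[[0,0,0.15],[0,0,0]],[[0,0,0],[0,0,0]]]'
python3 -c "
from h import *
st([(0,-.054,.0775)])"
```

```text
clock: 10.5
tcp_pos: [0.539, -0.1143, 0.0866]
orientation: [2.558, 1.823, -0.0]
contact_force: [-1.1, -0.5, 4.3]
grip_width: 0.0001
gripper_force: 2.1
t 10.5 case [ 0.0009 -0.0528  0.0776] F(case) [-0.8 -0.9  4.3] turn [ 0.     0.    -0.006]
(0, -0.054, 0.0775) -> tool cm [-0.12 -0.09  0.01]
```

```bash
python3 -m crank '[[[0,0,0.15],[0,0,0]],[[0,0,0],[0,0,0]]]'
python3 -c "
from h import *
st()"
```

```text
clock: 10.7
tcp_pos: [0.5391, -0.1142, 0.0865]
orientation: [2.557, 1.823, -0.001]
contact_force: [-6.6, -0.3, 17.9]
grip_width: -0.0001
gripper_force: 9.1
t 10.7 case [ 0.001  -0.0527  0.0775] F(case) [-6.2 -2.4 17.9] turn [ 0.001  0.001 -0.006]
```

The lid is at its stop. I'll retreat upward and check.

```bash
python3 -m crank '[[[0,0,-1],[0,0,0]],[[0,0,-3],[0,0,0]],[[0,0,-4.5],[0,0,0]],[[0,0,-4.5],[0,0,0]],[[0,0,-4],[0,0,0]]]'
python3 -m crank '[[[0,0,-3],[0,0,0]],[[0,0,0],[0,0,0]],[[0,0,0],[0,0,0]],[[0,0,0],[0,0,0]]]'
python3 - <<'E'
from h import *
st()
p,P=cloud("scene");cv2.imwrite("pics/s4.png",p[...,::-1])
Q=tocase(P);h=cv2.cvtColor(p,cv2.COLOR_RGB2HSV)
m=np.isfinite(Q[...,0])&(abs(Q[...,0])<.11)&(abs(Q[...,1])<.09)&(Q[...,2]<.13)
print("lid fit z=a+b*y",np.polyfit(Q[m][:,1],Q[m][:,2],1).round(4))
E
```

```text
clock: 11.2
tcp_pos: [0.539, -0.1138, 0.2571]
orientation: [2.557, 1.824, 0.002]
contact_force: [0.9, -0.5, -0.0]
grip_width: 0.0003
gripper_force: 0.0
clock: 11.6
tcp_pos: [0.5381, -0.114, 0.2836]
orientation: [-2.557, -1.823, 0.002]
contact_force: [-0.3, 0.0, -0.7]
grip_width: -0.0003
gripper_force: 0.0
t 11.6 case [ 0.     -0.0528  0.2746] F(case) [-0.3 -0.1 -0.7] turn [-0.002  0.    -0.005]
lid fit z=a+b*y [0.0006 0.0774]
```

View pics/s4.png

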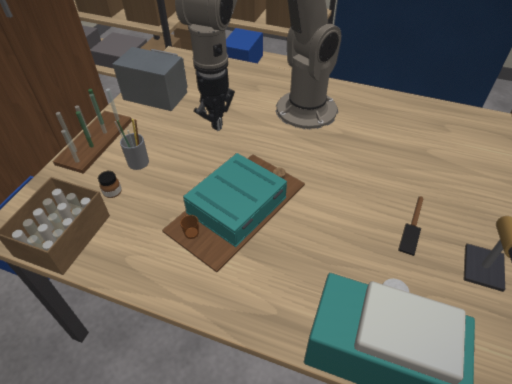

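The lid is shut flat (slope 0.0006; px 237,195) and everything else stands where it was.

```bash
python3 -c "
from bench import r
print(r.hand_in())"
```

```text
the job is handed in; nothing more can be done
None
```

I folded the flap flat first, then swung the lid fully shut and handed the job in at about 12 s; the last camera picture showed the lid level and nothing else on the bench visibly moved, but the hand-in returned no verdict.

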